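# Gauge the waist of a dog-bone test bar from the drawer

## Task

Pull the top drawer of the bench unit fully open by its handle, take out the dog-bone shaped test bar and lay it flat on the anvil of the thickness gauge with the middle of its waist under the raised foot. Then gently lower the gauge's foot until it rests on the bar and reads its thickness, and leave it like that. Leave the plain bar in its pocket and the other things on the bench where they are; the drawer may stay open.

Things in the scene. Friction and masses are not known exactly. Their poses are not given: they have to be found in the camera images.
- unit_drawer0 (a joint): slide of the TOP drawer in m: 0 closed, 0.2136 fully out; it moves along the -x axis of its handle's frame; about 2 N to slide. The drawer's side walls end 142 mm above the bench, the top edge of its front 152 mm
- unit_drawer0_handle (a point): middle of the top drawer's handle: level steel bar 11 mm thick, 120 mm long along its y, held 35 mm in front of the drawer front by stems near its ends; moves with the drawer. The unit (grey, fixed, 300 deep by 240 wide by 164 mm high, two white-fronted drawers) has the same axes: its front faces -x, its front edge begins 50 mm behind the closed handle, its top is 41 mm above it
- pocket_left (a point): floor centre of the left (unit +y) pocket in the top drawer; moves with it. Both pockets, 176 by 32 mm, 12 mm deep, lie along the unit's x in a black insert whose top is flush with the bars; an open trough 40 mm wide across the pockets' middle lets fingers down beside a bar, so a bar can be taken out only by its middle
- pocket_right (a point): floor centre of the right (unit -y) pocket, 100 mm from the left one
- dogbone: the dog-bone test bar: bare aluminium, 170 (x) by 28 (y) by 12 (z) mm, about 0.13 kg, with a waist only 18 mm wide over the middle 70 mm; the full-width tabs are 50 mm long at each end. Lies flat in one of the two pockets; origin at the centre of its underside, x along its length
- plain_bar: plain straight aluminium bar, 170 by 28 by 12 mm, no waist; lies in the other pocket; origin as for the dog-bone
- gauge: thickness gauge, fixed; origin on the bench under the foot's axis. Base plate 14 mm high, from 35 mm in front (-x) to 145 mm behind, 90 mm wide; anvil 50 by 50 mm; column 112 mm behind the axis, its arm carries a dark head 44 mm wide, +-20 mm in x, 82 to 126 mm high. Open to the front and both sides. A gripper holding a bar by its waist does not fit under the head; one holding its front end does
- anvil (a point): centre of the anvil's top face, on the foot's axis, 30 mm above the bench
- plunger (a joint): the gauge's sprung plunger, in m: height of its foot above the anvil (0 on the bare anvil, 0.04 at the top). It starts raised; it is stiff and stays where it is left; about 2 to 3 N downward moves it, and resting on a part it reads the part's thickness
- foot (a point): centre of the plunger's foot face (8 mm across), the underside that touches the part
- knob_top (a point): centre of the top face of the plunger's black knob (28 mm across, 14 mm high), 144 mm above the foot, clear above the head
- wash_a: white plastic wash bottle, 66 mm across, 180 mm tall with its spout, standing on the bench; origin under its centre
- wash_b: second white wash bottle like wash_a, further back
- tablet_jar: small white jar with a red cap, 52 mm across, 85 mm tall; origin under its centre
- beaker: glass beaker, 70 mm across, 85 mm tall, left of the gauge; origin under its centre
- scoop: wooden-handled steel spoon lying on the bench, on the far left; handle along its -x
- tube_brush: flat brush with a black handle lying on the bench, right of the drawer unit; handle along its -x
Not all that is in view belongs to the job. What is shaped like the gauge but blue or yellow is not meant.

How it is judged:
On the way, in this order (a step that is already met when the one before it is completed fails the run):
1. the top drawer is pulled open (more than 185 mm) (value of joint unit_drawer0 above 0.185 m), for 0.1 s.
2. the dog-bone lies flat on the anvil with the middle of its waist under the foot, which is still raised (x of foot in the frame of dogbone between -0.01 and 0.01 m and y of foot in the frame of dogbone between -0.005 and 0.005 m and z of dogbone in the frame of anvil between -0.003 and 0.003 m and angle between dogbone's own z axis and vertical below 0.08 rad and value of joint plunger above 0.018 m), for 0.2 s.
At the end, for the whole second after the job is handed in: Dog-bone flat and still on the anvil (within 3 mm, tilt under 0.08 rad), foot centre within 10 mm along and 5 mm across of the middle of its waist; plunger down on it, reading 10.0 to 13.5 mm; plain bar still in its pocket (within 12 mm, 4 mm in height) (x of foot in the frame of dogbone between -0.01 and 0.01 m and y of foot in the frame of dogbone between -0.005 and 0.005 m and z of dogbone in the frame of anvil between -0.003 and 0.003 m and angle between dogbone's own z axis and vertical below 0.08 rad and value of joint plunger between 0.01 and 0.0135 m and linear speed of dogbone below 0.01 m/s and ((horizontal distance between plain_bar and pocket_left below 0.012 m and z of plain_bar in the frame of pocket_left between -0.004 and 0.004 m) or (horizontal distance between plain_bar and pocket_right below 0.012 m and z of plain_bar in the frame of pocket_right between -0.004 and 0.004 m))); the robot touches nothing.
It fails at once if the gauge is pushed by the gripper with more than 40 N (contact force between the fingers and gauge above 40 N).
It fails at once if a bystander (wash bottles, jar, beaker, spoon, brush) is pushed more than 40 mm from its place (distance of any of wash_a, wash_b, tablet_jar, beaker, scoop, tube_brush from where it was at the start of the episode above 0.04 m).
It fails at once if a standing bystander is tipped over (angle between any of wash_a, wash_b, tablet_jar, beaker's own z axis and vertical above 0.6 rad).
It also fails if it takes over 72 s, if anything falls off the work surface, if the arm or the gripper's body presses on something with over 40 N, if the wrist force passes 120 N, or if a joint passes its speed limit or range.

## Robot

A 7-joint arm with a two-finger parallel gripper is mounted at the origin on the work surface. World frame = base frame: x ahead of the robot, y to its left, z up, the work surface at z = 0. Lengths are in m, angles in rad, forces in N, time in s.
With the tool pointing down it reaches from about 0.425 to 0.925 m from the base axis. Payload 6.8 kg.
Tool frame: the origin (TCP) lies at the very end of the fingers, on their centre line; the grasp point (between the pads) lies 19 mm behind it (grip_point_offset is the distance from the TCP to the grasp point, in m); z points along the fingers, y is the line along which they close (so a half turn about z gives the same grasp; the last joint's range is limited). The gripper opens to 85 mm and grips with 20 to 120 N. Pads are 22 mm wide; open, the fingers measure 114 mm over their backs; the gripper's body (76 mm by 85 mm) begins 54 mm behind the grasp point. The pads swing forward as they close: fully open they stand 13 mm farther back than shut.
Start: joints at [1.054, 0.477, 0.022, 1.555, -0.011, 1.109, -0.083], TCP at [0.268, -0.619, 0.231] pointing down, gripper open.
Joint ranges: [-2.96, 2.96], [-0.34, 2.1], [-1.41, 1.46], [0.24, 2.44], [-1.37, 4.51], [0.17, 1.92], [-2.96, 2.96]. Speed limits (rad/s): [2.39, 2.39, 3.14, 3.14, 3.14, 3.14, 3.14].

## Interface

Orientations are given as a unit quaternion [w, x, y, z].
In Python, from station import * gives the robot as it stands.
- The arm moves only by the tool carry_out, never from a script. Its argument "rows" is text: rows parted by semicolons, each of 4 numbers parted by spaces: the shift along the world's x, y, z in mm, then the turn about the world's z in degrees. In form: dx dy dz yaw; .... A call has 1 to 10 rows; each row shifts and turns the commanded pose from where the row before left it; what a row does not reach is not made up. A row lasts 1/8 s, in which the tool goes at most 62.5 mm and 10.7 degrees, less where a joint would pass 70% of its speed; a pose out of reach is approached as far as the arm can. A call is refused whole if a number of a shift passes 62.5 or a number of a turn 10.7, either way. A call with a gripper value outside its range is refused whole. "claw" is the finger opening in mm, from 0 to 85.4, set as the call begins (left out, the last holds). The fingers move at their own pace and stop on an object; "force" is the grip in N (left out, the last holds). Time passes only in rows, so rows that do not move let the fingers close. It gives the time, the measured TCP pose, the force, the opening and the grip force at its end, in the units of the state.
- get_obs(): the state, without advancing time (a new reading comes with each control period).
- read_camera(name): name is "scene" or "top" or "wrist"; returns a dict with "img" (420x560x3 uint8, blue, green, red), "fov_y" (degrees; the focal length in pixels is half the picture's height over the tangent of half this angle, whatever the lens; pixels are square), "cx", "cy" (the principal point, pixels), "distortion" ([k1, k2, p1, p2, k3] as OpenCV has them; the pictures are not rectified), "world_to_cam" (4x4, takes a point from world to camera coordinates). Camera axes: x right, y up, looking along -z (the intrinsics and any distortion apply to the point x, -y, -z); pixel columns grow to the right and rows downward; lengths in m; the calibration is good to about 2 mm. A picture is of the moment at which its call begins. There is no depth.
- hand_in(): hands the job in; it is judged then, once.
Trained networks look in the newest picture that a camera, given by its name, has taken for a name from the list of things; names that differ only in an ending like _2 or _b are one class to them, and where a whole thing is asked for, a point or a joint stands for the part that bears it (a point fixed in the world has none). Each returns a list of dicts, best first, with "confidence" (0 to 1); they miss things now and then, are a little off and sometimes report something else, mostly with a low value. They report only what shows in the picture. A call takes as long as a camera call. They do not tell look-alikes from the thing itself.
- recognise(camera, thing): "centre" ([column, row] in pixels, amid what is visible of it).
- outline_of(camera, thing): "pixels" (420x560 bool, what is visible of it) and "centre" ([column, row] in pixels, amid what is visible of it).
- place_of(camera, thing): "centre" ([column, row] in pixels: a listed point, or the origin of a listed thing).
The state is a dict: "t": time; "q": joint angles; "joint_vel": joint speeds; "joint_torque": joint torques, N m; "eef_pos": TCP position; "tool_rot": TCP orientation; "contact_force": force on the tool from outside, world axes, zero at the start; "torque": the same for the moment, N m; "gripper_width": opening from 0.0 (shut) to 1.0 (fully open); "grasp_force": force on a finger pad.
Only numpy, scipy, OpenCV 4.12 (cv2) and the standard library are available. Lean on these libraries where they do the work, as an engineer would, in place of code of your own. Each camera call takes 0.05 s, during which the arm holds its last target. There are 200 camera calls.

## Working session

There is one attempt and no reset: what is moved stays moved. The work goes in short steps, Python scripts to look and compute and a tool call to move; the robot and the scene stay as the last step left them, time stands still between calls to the robot, and variables do not carry over. Pictures are saved under pics/ and viewed, at most 10 in all, crops included, and the job is handed in when it is done.

Besides the shell and the picture viewer there is one more tool, called after "Request:" as a command line: name --argument value ..., lists and objects as JSON in quotes. carry_out: Moves the arm, as the interface text tells. Its arguments: {"type":"object","properties":{"rows":{"type":"string"},"claw":{"type":"number"},"force":{"type":"number"}},"required":["rows"]}

```bash
mkdir -p pics
cat > h.py <<'E'
from station import *
import numpy as np, cv2
def K(c):
    f=210/np.tan(np.radians(c["fov_y"])/2)
    return np.array([[f,0,c["cx"]],[0,f,c["cy"]],[0,0,1.]])
def ray(c,px):
    u=cv2.undistortPoints(np.array([[px]],float),K(c),np.array(c["distortion"],float))[0,0]
    M=np.array(c["world_to_cam"]);R=M[:3,:3]
    d=R.T@np.array([u[0],-u[1],-1.]);return -R.T@M[:3,3],d/np.linalg.norm(d)
def atz(c,px,z):
    o,d=ray(c,px);return o+d*(z-o[2])/d[2]
def tri(rs):
    A=sum(np.eye(3)-np.outer(d,d) for o,d in rs);b=sum((np.eye(3)-np.outer(d,d))@o for o,d in rs)
    p=np.linalg.solve(A,b);return p,[np.linalg.norm(np.cross(d,p-o))*1000 for o,d in rs]
def proj(c,p):
    M=np.array(c["world_to_cam"]);q=M[:3,:3]@np.array(p,float)+M[:3,3]
    return cv2.projectPoints(np.array([[q[0],-q[1],-q[2]]]),np.zeros(3),np.zeros(3),K(c),np.array(c["distortion"],float))[0][0,0]
np.set_printoptions(precision=4,suppress=True)
E
python3 - <<'E'
from h import *
o=get_obs();print(o)
C={n:read_camera(n) for n in("scene","top","wrist")}
cv2.imwrite("pics/a.png",np.vstack([C["scene"]["img"]]));cv2.imwrite("pics/b.png",C["top"]["img"])
for n in C: print(n,"cam at",ray(C[n],[280,210]))
for t in["unit_drawer0_handle","anvil","foot","knob_top","gauge","pocket_left","wash_a","tablet_jar","beaker","scoop","tube_brush"]:
    for n in("scene","top","wrist"):
        r=place_of(n,t)
        print(t,n,[(np.round(x["centre"],1).tolist(),round(x["confidence"],2),(atz(C[n],x["centre"],0)[:2]).round(3).tolist()) for x in r[:4]])
E
```

```text
{'t': 0.0, 'q': array([ 1.0539,  0.4778,  0.0223,  1.5565, -0.0115,  1.1093, -0.0831]), 'joint_vel': array([-0.0003, -0.0004,  0.0005,  0.0021,  0.0005,  0.0001, -0.    ]), 'joint_torque': array([  0.0003, -59.6444,   1.6081, -28.1191,   0.0124,   0.0092,
         0.    ]), 'eef_pos': array([ 0.2681, -0.6188,  0.2303]), 'tool_rot': array([-0.0009,  0.9792,  0.203 , -0.0003]), 'contact_force': array([-0.144 , -0.9958,  0.2776]), 'torque': array([-0.0422,  0.0287, -0.0451]), 'grasp_force': 0.0, 'gripper_width': 1.000764405542956}
scene cam at (array([1.2918, 0.9068, 0.8571]), array([-0.561 , -0.6441, -0.5201]))
top cam at (array([0.2646, 0.0151, 1.6154]), array([ 0.1626, -0.0203, -0.9865]))
wrist cam at (array([ 0.3282, -0.5928,  0.3728]), array([-0.2388, -0.1084, -0.965 ]))
unit_drawer0_handle scene [([212.0, 185.2], 0.43, [0.459, -0.491])]
unit_drawer0_handle top [([366.6, 187.8], 0.76, [0.595, -0.298]), ([185.5, 187.3], 0.55, [0.613, 0.282])]
unit_drawer0_handle wrist []
anvil scene [([315.8, 276.2], 0.83, [0.537, 0.213]), ([372.8, 240.0], 0.77, [0.247, 0.203]), ([449.9, 260.7], 0.7
[... 995 characters left out ...]
15]), ([313.8, 278.5], 0.37, [0.549, 0.217])]
wash_a top [([266.6, 156.5], 0.88, [0.707, 0.02]), ([236.8, 127.1], 0.84, [0.809, 0.114]), ([185.8, 186.0], 0.21, [0.617, 0.281])]
wash_a wrist []
tablet_jar scene [([339.9, 341.7], 0.71, [0.673, 0.442])]
tablet_jar top [([135.9, 168.0], 0.54, [0.682, 0.442])]
tablet_jar wrist []
beaker scene [([375.7, 304.7], 0.89, [0.494, 0.415])]
beaker top [([140.8, 227.6], 0.9, [0.487, 0.424])]
beaker wrist []
scoop scene [([397.7, 356.6], 0.78, [0.599, 0.572])]
scoop top [([95.4, 195.1], 0.58, [0.596, 0.571])]
scoop wrist []
tube_brush scene [([192.5, 188.2], 0.58, [0.538, -0.52])]
tube_brush top [([442.3, 203.7], 0.85, [0.536, -0.537])]
tube_brush wrist []
```

View pics/a.png

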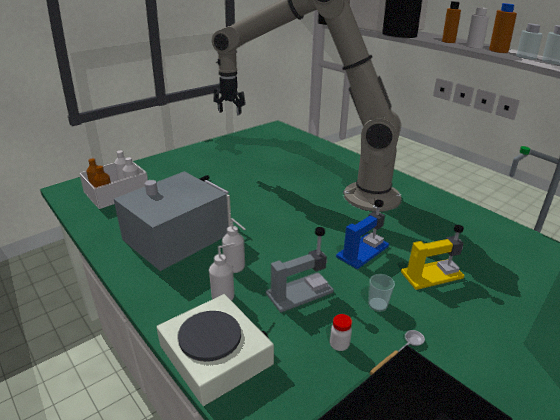

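View pics/b.png

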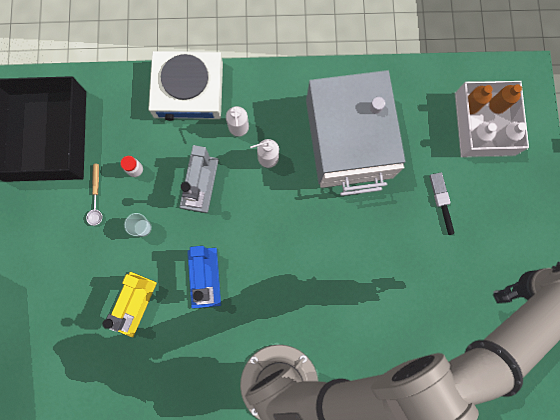

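Three gauge-shaped things show in the top view: grey at (197,185), blue at (203,280) and yellow at (130,305). The grey one is meant, since blue and yellow are excluded. The unit is at (357,125) with its handle near (365,188). I'll move above the handle for a close look.

Request:
carry_out --rows "36 42 8 9.6;36 42 8 9.6;36 42 8 9.6;36 42 8 9.6;36 42 8 9.6;36 42 8 9.6;36 42 8 9.6;30 42 8 9.6;0 0 0 0"

```text
t: 2.92
eef_pos: [0.5537, -0.2779, 0.2963]
tool_rot: [0.001, 0.638, 0.77, 0.002]
contact_force: [-0.7, 0.1, 0.3]
gripper_width: 0.997
grasp_force: 0.0
```

Run:
```python
from h import *
o=get_obs();print(o["eef_pos"],o["tool_rot"],o["q"])
C={n:read_camera(n) for n in("scene","top","wrist")}
w=C["wrist"]["img"];t=C["top"]["img"]
cv2.imwrite("pics/c.png",np.hstack([cv2.resize(w,(480,360)),cv2.resize(t[130:230,150:230],(288,360),interpolation=cv2.INTER_CUBIC)]))
for t in["unit_drawer0_handle","anvil","foot","knob_top","gauge"]:
    for n in C:
        r=place_of(n,t)
        print(t,n,[(np.round(x["centre"],1).tolist(),round(x["confidence"],2),(atz(C[n],x["centre"],.123)).round(3).tolist()) for x in r[:4]])
```

```text
[ 0.5537 -0.2779  0.2963] [0.0006 0.6375 0.7704 0.0018] [ 0.6614  0.3616 -0.3898  1.5973  0.1412  1.2087  0.4327]
unit_drawer0_handle scene [([215.5, 184.2], 0.55, [0.565, -0.289, 0.123])]
unit_drawer0_handle top [([365.0, 187.3], 0.79, [0.571, -0.269, 0.123]), ([137.1, 168.5], 0.68, [0.648, 0.406, 0.123])]
unit_drawer0_handle wrist [([306.4, 183.7], 0.89, [0.576, -0.271, 0.123])]
anvil scene [([374.0, 235.1], 0.75, [0.374, 0.29, 0.123]), ([446.4, 262.0], 0.75, [0.319, 0.509, 0.123]), ([314.2, 274.8], 0.67, [0.644, 0.306, 0.123]), ([394.9, 356.7], 0.23, [0.703, 0.616, 0.123])]
anvil top [([201.6, 292.0], 0.9, [0.279, 0.216, 0.123]), ([191.8, 198.4], 0.74, [0.553, 0.243, 0.123]), ([121.9, 318.9], 0.73, [0.21, 0.444, 0.123]), ([97.6, 194.7], 0.59, [0.572, 0.522, 0.123])]
anvil wrist []
foot scene [([370.8, 237.8], 0.47, [0.392, 0.293, 0.123]), ([447.6, 263.1], 0.43, [0.321, 0.515, 0.123])]
foot top []
foot wrist []
knob_top scene [([323.0, 227.0], 0.72, [0.462, 0.159, 0.123]), ([377.3, 198.9], 0.46, [0.188, 0.156, 0.123]), ([461.5, 227.5], 0.46, [0.12, 0.446, 0.123])]
knob_top top [([188.3, 188.6], 0.62, [0.583, 0.253, 0.123]), ([198.6, 294.7], 0.61, [0.272, 0.225, 0.123]), ([107.2, 324.1], 0.42, [0.196, 0.486, 0.123])]
knob_top wrist []
gauge scene [([374.9, 245.0], 0.8, [0.412, 0.324, 0.123]), ([311.3, 282.4], 0.79, [0.672, 0.323, 0.123]), ([447.7, 272.1], 0.76, [0.356, 0.536, 0.123])]
gauge top [([124.0, 319.8], 0.89, [0.207, 0.438, 0.123]), ([200.7, 295.7], 0.8, [0.269, 0.219, 0.123]), ([197.2, 201.3], 0.73, [0.544, 0.227, 0.123])]
gauge wrist []
```

View pics/c.png

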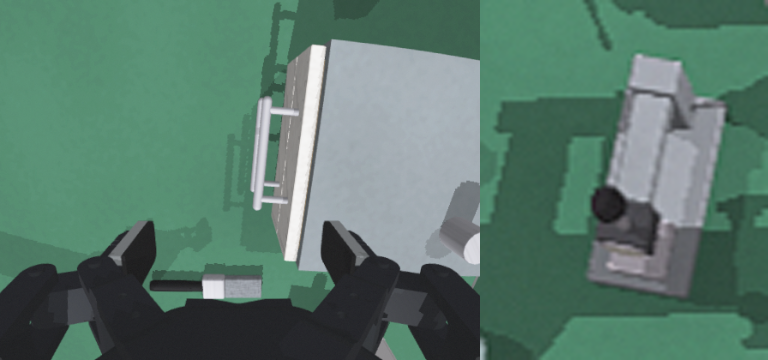

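The wrist picture shows the handle from (310,114) to (300,243) in full pixels, with the drawer front to its right. I'll triangulate it now.

Run:
```python
from h import *
c=read_camera("wrist");s=read_camera("scene");t=read_camera("top")
o=outline_of("wrist","unit_drawer0_handle")
if o: m=o[0]["pixels"];print(o[0]["confidence"],m.sum())
a,b=atz(c,[310,116],.123),atz(c,[300.5,240],.123);print(a,b,(a+b)/2,np.linalg.norm(a-b),np.degrees(np.arctan2(*(a-b)[[1,0]]))-90)
# front top edge of drawer: wrist (326,44)->(293,260) scaled
k=7/6
for p,q,z in[((332,40),(301,270),.164),((326,45),(297,261),.152)]:
    a,b=atz(c,np.array(p)*k,z),atz(c,np.array(q)*k,z);print(a,b,np.linalg.norm(a-b),np.degrees(np.arctan2(*(a-b)[[1,0]]))-90)
print(tri([ray(c,[306.4,183.7]),ray(s,[215.5,184.2]),ray(t,[365,187.3])]))
print(tri([ray(c,[306.4,183.7]),ray(t,[365,187.3])]))
```

```text
0.66 8977
[ 0.567  -0.2078  0.123 ] [ 0.5821 -0.3299  0.123 ] [ 0.5746 -0.2688  0.123 ] 0.12298024596441665 7.021464003205011
[ 0.6129 -0.1453  0.164 ] [ 0.6398 -0.3824  0.164 ] 0.23863423719636223 6.468212530043218
[ 0.6115 -0.1478  0.152 ] [ 0.6366 -0.3787  0.152 ] 0.23227611378474725 6.2191740277694265
(array([ 0.5734, -0.2695,  0.1328]), [np.float64(1.827064683235545), np.float64(2.830193175094653), np.float64(4.448551327274322)])
(array([ 0.5838, -0.2813,  0.0618]), [np.float64(0.43804979371754343), np.float64(0.4380497937173584)])
```

Request:
carry_out --rows "21 9 -30 -4;0 0 -40 0;0 0 -20 0;0 0 0 0;0 0 0 0" --claw 30 --force 60

```text
t: 4.65
eef_pos: [0.5721, -0.2749, 0.2069]
tool_rot: [0.001, 0.668, 0.744, 0.0]
contact_force: [0.3, 0.0, 0.2]
gripper_width: 0.355
grasp_force: 0.0
```

Run:
```python
from h import *
o=get_obs();print(o["eef_pos"],o["tool_rot"])
c=read_camera("wrist")
cv2.imwrite("pics/d.png",c["img"])
print([(x["centre"],x["confidence"],atz(c,x["centre"],.123)) for x in place_of("wrist","unit_drawer0_handle")])
```

```text
[ 0.5721 -0.2749  0.2069] [0.0011 0.6678 0.7443 0.0004]
[([283.1, 208.9], 0.91, array([ 0.5753, -0.2694,  0.123 ]))]
```

View pics/d.png

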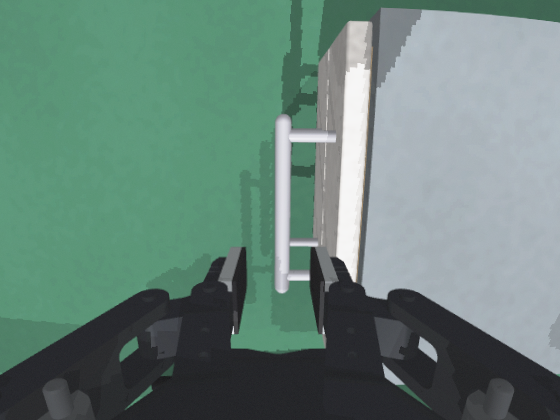

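The handle runs (283,122)–(281,290) and the fingers straddle it. I'll go down, grip it and pull.

Request:
carry_out --rows "3 5 -30 0;0 0 -40 0;0 0 -28 0;0 0 0 0"

```text
t: 5.25
eef_pos: [0.5748, -0.2697, 0.1097]
tool_rot: [0.001, 0.668, 0.744, -0.0]
contact_force: [-4.9, 1.9, 8.4]
gripper_width: 0.356
grasp_force: 4.8
```

Request:
carry_out --rows "0 0 0 0;0 0 0 0;0 0 0 0;0 0 0 0" --claw 0 --force 60

```text
t: 5.75
eef_pos: [0.5749, -0.2699, 0.109]
tool_rot: [0.001, 0.668, 0.744, 0.0]
contact_force: [-3.5, -0.0, 7.2]
gripper_width: 0.107
grasp_force: 58.5
```

Request:
carry_out --rows "-10 -1.1 0 0;-22 -2.5 0 0;-28 -3.2 0 0;-28 -3.2 0 0;-28 -3.2 0 0;-28 -3.2 0 0;-28 -3.2 0 0;-24 -2.7 0 0;-12 -1.4 0 0;0 0 0 0"

```text
t: 7.0
eef_pos: [0.3661, -0.2916, 0.1089]
tool_rot: [-0.0, 0.668, 0.744, 0.0]
contact_force: [-2.2, 9.2, 17.0]
gripper_width: 0.105
grasp_force: 61.0
```

Request:
carry_out --rows "0 0 0 0;0 0 0 0;0 0 0 0" --claw 30

```text
t: 7.38
eef_pos: [0.3661, -0.2933, 0.1072]
tool_rot: [-0.0, 0.668, 0.744, -0.0]
contact_force: [-0.4, 0.4, 3.2]
gripper_width: 0.352
grasp_force: 1.2
```

Request:
carry_out --rows "0 0 30 0;0 0 50 0;10 0 50 10;20 2 40 10;20 2 30 10;20 2 0 10;20 2 0 10;20 2 0 10;20 2 0 10;20 2 0 10"

```text
t: 8.62
eef_pos: [0.5169, -0.2792, 0.3069]
tool_rot: [-0.0, 0.03, 1.0, 0.0]
contact_force: [-0.1, 0.1, -0.5]
gripper_width: 0.355
grasp_force: 0.0
```

Request:
carry_out --rows "0 2 0 10;0 0 0 0;0 0 0 0"

```text
t: 9.0
eef_pos: [0.516, -0.2774, 0.3071]
tool_rot: [-0.0, -0.052, 0.999, 0.0]
contact_force: [-0.5, -0.5, 0.2]
gripper_width: 0.353
grasp_force: 0.0
```

Run:
```python
from h import *
o=get_obs();print(o["eef_pos"],o["tool_rot"],o["q"])
c=read_camera("wrist");t=read_camera("top");s=read_camera("scene");cv2.imwrite("pics/e.png",c["img"])
for n in["dogbone","plain_bar","pocket_left","pocket_right","unit_drawer0_handle"]:
  for k,C in(("wrist",c),("top",t),("scene",s)):
    print(n,k,[(np.round(x["centre"],1),round(x["confidence"],2),atz(C,x["centre"],.11)) for x in place_of(k,n)[:3]])
```

```text
[ 0.516  -0.2774  0.3071] [-0.0002 -0.0523  0.9986  0.    ] [ 0.8906  0.3355 -0.6434  1.6477  0.2113  1.2294  1.8782]
dogbone wrist [(array([322.6, 181.7]), 0.61, array([ 0.5064, -0.2307,  0.11  ]))]
dogbone top [(array([348.6, 211. ]), 0.73, array([ 0.5038, -0.2189,  0.11  ]))]
dogbone scene [(array([237.4, 194.8]), 0.4, array([ 0.5358, -0.193 ,  0.11  ]))]
plain_bar wrist [(array([237.7, 177.1]), 0.65, array([ 0.5108, -0.3202,  0.11  ])), (array([324.4, 180.2]), 0.56, array([ 0.5046, -0.2291,  0.11  ]))]
plain_bar top [(array([382.7, 205.7]), 0.76, array([ 0.5168, -0.321 ,  0.11  ]))]
plain_bar scene [(array([220.5, 185. ]), 0.68, array([ 0.541 , -0.2928,  0.11  ]))]
pocket_left wrist [(array([324.9, 182.5]), 0.95, array([ 0.507 , -0.2282,  0.11  ]))]
pocket_left top [(array([347.3, 210. ]), 0.6, array([ 0.5069, -0.2152,  0.11  ]))]
pocket_left scene [(array([238.4, 192.8]), 0.76, array([ 0.5245, -0.2027,  0.11  ]))]
pocket_right wrist [(array([236.9, 182.1]), 0.62, array([ 0.5162, -0.3206,  0.11  ]))]
pocket_right top [(array([382.3, 207.3]), 0.66, array([ 0.512 , -0.3195,  0.11  ]))]
pocket_right scene [(array([220.3, 184.6]), 0.64, array([ 0.5399, -0.2959,  0.11  ]))]
unit_drawer0_handle wrist [(array([447.4, 305.8]), 0.75, array([ 0.6402, -0.058 ,  0.11  ])), (array([277.3,  32.8]), 0.74, array([ 0.3666, -0.2933,  0.11  ]))]
unit_drawer0_handle top [(array([379. , 258.9]), 0.91, array([ 0.3597, -0.3003,  0.11  ]))]
unit_drawer0_handle scene [(array([256.2, 166.4]), 0.57, array([ 0.3409, -0.3353,  0.11  ]))]
```

View pics/e.png

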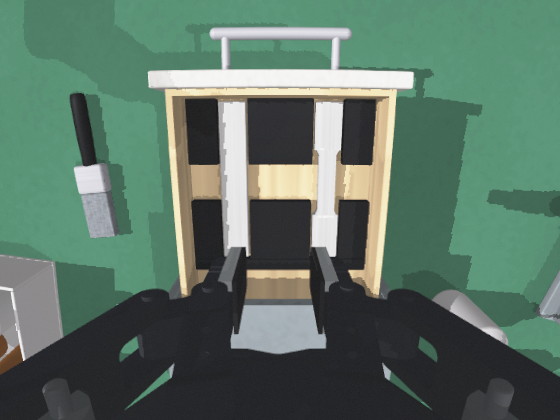

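Two bars show in the drawer: the left one at (235,178) is straight, and the right one at (326,180) narrows between rows 150 and 213. The narrowing makes (326,180) the dog-bone, in the unit's +y pocket. I'll triangulate and confirm it in a crop.

Run:
```python
from h import *
c=read_camera("wrist");t=read_camera("top");s=read_camera("scene")
R=lambda *a:[ray(C,p) for C,p in a]
print("dog",tri(R((c,[325,181.5]),(t,[348,210.5]),(s,[237.9,193.8]))))
print("plain",tri(R((c,[237,179.6]),(t,[382.5,206.5]),(s,[220.4,184.8]))))
for z in(.05,.06,.07,.08,.09):
    a,b=atz(c,[326,180],z),atz(c,[237,180],z);print(z,a,b,np.linalg.norm(a-b))
g=cv2.cvtColor(c["img"],cv2.COLOR_BGR2GRAY)
for r in(120,140,160,170,180,190,200,205,225,235):print(r,g[r,308:350].tolist()[::1] if r in(140,180,225) else "")
cv2.imwrite("pics/f.png",cv2.resize(c["img"][90:280,200:400],(800,600),interpolation=cv2.INTER_CUBIC) if 0 else cv2.resize(c["img"][90:280,200:400],(600,570),interpolation=cv2.INTER_CUBIC))
```

```text
dog (array([ 0.5098, -0.2233,  0.0906]), [np.float64(1.4095401494211721), np.float64(3.3509957481565236), np.float64(2.553209291344816)])
plain (array([ 0.5188, -0.3244,  0.0899]), [np.float64(2.0579641602860943), np.float64(1.105472279083308), np.float64(2.466649836218212)])
0.05 [ 0.5139 -0.217   0.05  ] [ 0.5258 -0.3268  0.05  ] 0.1104268226554798
0.06 [ 0.5123 -0.2187  0.06  ] [ 0.5239 -0.3257  0.06  ] 0.10766366267892456
0.07 [ 0.5108 -0.2204  0.07  ] [ 0.5221 -0.3246  0.07  ] 0.10490050270236938
0.08 [ 0.5092 -0.222   0.08  ] [ 0.5202 -0.3236  0.08  ] 0.10213734272581415
0.09 [ 0.5076 -0.2237  0.09  ] [ 0.5183 -0.3225  0.09  ] 0.09937418274925894
120 
140 [47, 49, 49, 51, 57, 114, 175, 226, 233, 234, 235, 236, 235, 232, 231, 230, 229, 230, 231, 231, 230, 227, 230, 231, 231, 228, 232, 233, 232, 232, 231, 232, 233, 90, 32, 41, 51, 51, 47, 47, 50, 50]
160 
170 
180 [230, 229, 229, 231, 221, 217, 218, 218, 208, 194, 228, 233, 234, 234, 233, 231, 227, 228, 230, 231, 230, 233, 233, 231, 231, 230, 223, 174, 160, 160, 159, 161, 166, 169, 171, 186, 229, 231, 229, 228, 226, 222]
190 
200 
205 
225 [47, 42, 112, 125, 214, 232, 234, 235, 236, 234, 231, 230, 229, 229, 231, 232, 230, 228, 229, 231, 231, 229, 232, 232, 231, 231, 231, 231, 211, 101, 30, 46, 48, 47, 48, 47, 48, 47, 46, 47, 46, 47]
235
```

View pics/f.png

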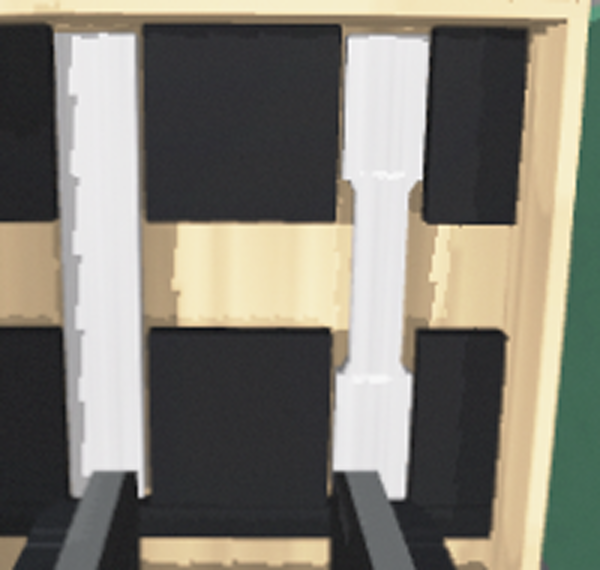

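Confirmed: the dog-bone's waist centre is at wrist pixel (326.5,182). I'll move above it and refine.

Request:
carry_out --rows "-3 27 -40 0;-4 27 -40 0;0 0 -30 0;0 0 0 0;0 0 0 0" --claw 36

```text
t: 10.68
eef_pos: [0.5102, -0.2237, 0.1985]
tool_rot: [0.001, -0.054, 0.999, -0.0]
contact_force: [0.1, -0.7, 0.2]
gripper_width: 0.422
grasp_force: 0.0
```

Run:
```python
from h import *
o=get_obs();print(o["eef_pos"],o["tool_rot"])
c=read_camera("wrist");cv2.imwrite("pics/g.png",c["img"])
for n in["dogbone","pocket_left"]:
    print(n,[(np.round(x["centre"],1),round(x["confidence"],2),atz(c,x["centre"],.09)) for x in place_of("wrist",n)[:3]])
print(proj(c,[.509,-.223,.09]),proj(c,o["eef_pos"]))
```

```text
[ 0.5102 -0.2237  0.1985] [ 0.0008 -0.0539  0.9985 -0.0003]
dogbone [(array([277.4, 206.4]), 0.63, array([ 0.5098, -0.2239,  0.09  ]))]
pocket_left [(array([147.7, 204.4]), 0.64, array([ 0.5192, -0.3277,  0.09  ])), (array([276.1, 205.3]), 0.58, array([ 0.509, -0.225,  0.09 ]))]
[278.6169 205.6057] [277.3776 264.9867]
```

View pics/g.png

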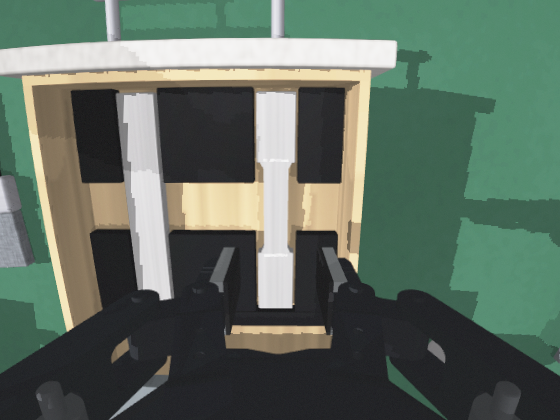

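The waist centre is at (276.5,207), midway between the fingers. I'll descend.

Request:
carry_out --rows "0 -1 -40 0;0 0 -40 0;0 0 -20 0;0 0 -8 0;0 0 0 0"

```text
t: 11.45
eef_pos: [0.5118, -0.2267, 0.0914]
tool_rot: [0.002, -0.053, 0.999, -0.002]
contact_force: [0.1, -6.0, 2.9]
gripper_width: 0.423
grasp_force: 0.0
```

Request:
carry_out --rows "0 0 0 0;0 0 0 0;0 0 -4 0;0 0 -4 0;0 0 0 0" --claw 27

```text
t: 12.08
eef_pos: [0.5214, -0.2234, 0.0915]
tool_rot: [0.011, -0.055, 0.998, -0.003]
contact_force: [-0.1, 5.8, 50.7]
gripper_width: 0.316
grasp_force: 25.6
```

Request:
carry_out --rows "0 0 8 0;0 0 3 0;0 0 0 0"

```text
t: 12.45
eef_pos: [0.5092, -0.2243, 0.0923]
tool_rot: [0.0, -0.054, 0.999, 0.0]
contact_force: [-0.0, -0.3, 0.4]
gripper_width: 0.315
grasp_force: 0.5
```

Run:
```python
from h import *
o=get_obs();print(o)
c=read_camera("wrist");cv2.imwrite("pics/i.png",c["img"])
```

```text
{'t': 12.45, 'q': array([ 0.7567,  0.525 , -0.5822,  1.927 ,  0.3928,  0.8035,  1.6379]), 'joint_vel': array([-0.0011,  0.0112,  0.0042,  0.0049,  0.0025, -0.0055, -0.0029]), 'joint_torque': array([  0.2108, -51.8366,  -6.7765, -20.357 ,   0.0098,   0.3726,
         0.0384]), 'eef_pos': array([ 0.5092, -0.2243,  0.0923]), 'tool_rot': array([ 0.    , -0.0541,  0.9985,  0.    ]), 'contact_force': array([-0.0146, -0.2974,  0.4277]), 'torque': array([ 0.0182, -0.1773, -0.0362]), 'grasp_force': 0.4668790474534035, 'gripper_width': 0.31523841108738704}
```

View pics/i.png

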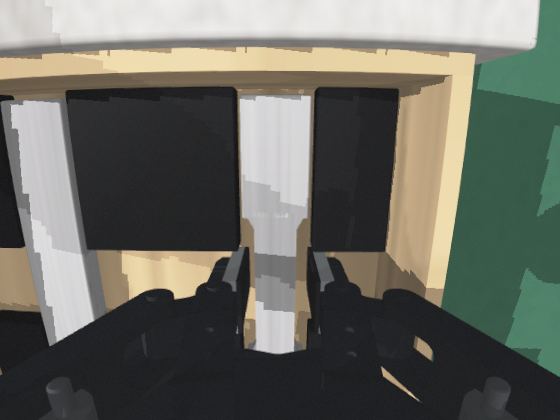

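The fingers straddle the waist inside the trough, and the trough floor was what stopped them. I'll raise slightly and close.

Request:
carry_out --rows "0 0 2 0;0 0 0 0;0 0 0 0;0 0 0 0;0 0 0 0" --claw 0 --force 60

```text
t: 13.12
eef_pos: [0.509, -0.2241, 0.0941]
tool_rot: [-0.0, -0.054, 0.999, 0.0]
contact_force: [-0.4, 0.4, -2.3]
gripper_width: 0.187
grasp_force: 62.0
```

Request:
carry_out --rows "0 0 10 0;0 0 20 0;0 0 40 0;0 0 40 0;0 0 0 0"

```text
t: 13.75
eef_pos: [0.5119, -0.2245, 0.2092]
tool_rot: [0.004, -0.054, 0.999, -0.002]
contact_force: [0.4, -0.1, -2.8]
gripper_width: 0.19
grasp_force: 62.1
```

Run:
```python
from h import *
c=read_camera("wrist");t=read_camera("top");cv2.imwrite("pics/j.png",np.hstack([cv2.resize(c["img"],(480,360)),cv2.resize(t["img"][130:230,150:230],(288,360),interpolation=cv2.INTER_CUBIC)]))
s=read_camera("scene")
cv2.imwrite("pics/gs.png",cv2.resize(s["img"][215:320,255:345],(686,800)[::1],interpolation=cv2.INTER_CUBIC)[:600*800//600])
for n in["dogbone","anvil","gauge","foot","knob_top"]:
  for k,C in(("wrist",c),("top",t),("scene",s)):
    print(n,k,[(np.round(x["centre"],1),round(x["confidence"],2)) for x in place_of(k,n)[:4]])
```

```text
dogbone wrist [(array([278.3, 277.5]), 0.84)]
dogbone top [(array([354.9, 197.6]), 0.77), (array([186.2, 187.1]), 0.42), (array([238.6, 126.8]), 0.2)]
dogbone scene [(array([234.5, 168.5]), 0.59), (array([236.6, 194. ]), 0.34)]
anvil wrist []
anvil top [(array([202.8, 292.3]), 0.96), (array([192.3, 199.4]), 0.78), (array([122.6, 318.6]), 0.64)]
anvil scene [(array([374.6, 237.5]), 0.86), (array([316.1, 276.9]), 0.76), (array([446.9, 263.6]), 0.62)]
gauge wrist []
gauge top [(array([122.6, 319.3]), 0.95), (array([201.8, 296.4]), 0.66), (array([196.4, 198.4]), 0.61)]
gauge scene [(array([449.8, 270. ]), 0.62)]
foot wrist []
foot top []
foot scene [(array([447.1, 264.3]), 0.58), (array([372.5, 238.1]), 0.43)]
knob_top wrist []
knob_top top [(array([185.5, 187.7]), 0.52), (array([107.1, 325.1]), 0.43), (array([199.5, 289.8]), 0.38)]
knob_top scene [(array([378.4, 201.3]), 0.67), (array([459.5, 228. ]), 0.67), (array([322.2, 228.8]), 0.49)]
```

View pics/j.png

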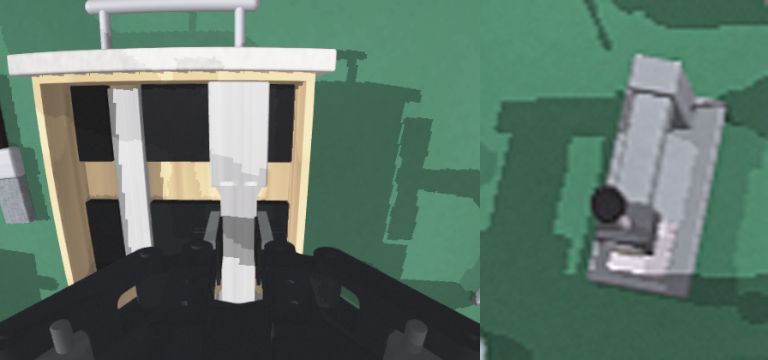

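The dog-bone is held by its waist and the plain bar is still in place. I'll set the bar down on open bench for the regrasp.

Request:
carry_out --rows "0 40 0 -4;4 42 0 -4;5 42 0 -4;5 42 -20 -4.5;4 38 -40 0;0 0 -50 0;0 0 -50 0;0 0 -26 0;0 0 0 0"

```text
t: 15.78
eef_pos: [0.5259, -0.02, 0.0167]
tool_rot: [-0.002, 0.089, 0.996, -0.0]
contact_force: [-0.3, 0.4, -1.6]
gripper_width: 0.186
grasp_force: 62.0
```

```bash
cat > gg.py <<'E'
from h import *
t=read_camera("top");s=read_camera("scene")
def cr(p): return [150+(p[0]-480)/3.6,130+p[1]/3.6]
P={k:atz(t,cr(v),.014) for k,v in dict(fl=(588,282),fr=(688,297),br=(725,102)).items()}
print(P,np.linalg.norm(P["fl"]-P["fr"]),np.linalg.norm(P["br"]-P["fr"]))
d=P["br"]-P["fr"];print("yaw edge",np.degrees(np.arctan2(d[1],d[0])))
d=P["fl"]-P["fr"];print("yaw front",np.degrees(np.arctan2(d[1],d[0]))-90)
A=[];T={"top":t,"scene":s}
for n in("anvil","knob_top"):
  R=[]
  for k,g in(("top",(193,195)),("scene",(317,255))):
    for x in place_of(k,n):
      if np.linalg.norm(np.array(x["centre"])-g)<35: R.append(ray(T[k],x["centre"])); print(n,k,x["centre"]); break
  if len(R)>1: print(n,tri(R))
E
python3 gg.py
```

```text
{'fl': array([0.543 , 0.2972, 0.014 ]), 'fr': array([0.5271, 0.2097, 0.014 ]), 'br': array([0.7019, 0.1752, 0.014 ])} 0.08895016226619869 0.17817551464097625
yaw edge -11.151599865551145
yaw front -10.261298194503311
anvil top [193.4, 199.5]
anvil scene [317.0, 276.5]
anvil (array([0.5671, 0.2494, 0.0381]), [np.float64(2.4244782447711053), np.float64(2.4244782447710183)])
knob_top top [185.6, 188.3]
knob_top scene [321.5, 229.2]
knob_top (array([0.5661, 0.2479, 0.2051]), [np.float64(0.010290512666331682), np.float64(0.010290512666284455)])
```

Request:
carry_out --rows "0 0 -4 0;0 0 -3 0;0 0 -2 0;0 0 0 0"

```text
t: 16.58
eef_pos: [0.5271, -0.0201, 0.009]
tool_rot: [-0.0, 0.09, 0.996, 0.0]
contact_force: [0.3, 0.5, -1.9]
gripper_width: 0.19
grasp_force: 62.0
```

Request:
carry_out --rows "0 0 -2 0;0 0 -1 0;0 0 0 0"

```text
t: 16.95
eef_pos: [0.5273, -0.0201, 0.0062]
tool_rot: [-0.0, 0.09, 0.996, 0.0]
contact_force: [0.1, 0.3, -1.6]
gripper_width: 0.189
grasp_force: 62.0
```

Request:
carry_out --rows "0 0 -1.5 0;0 0 -1 0;0 0 0 0"

```text
t: 17.32
eef_pos: [0.5273, -0.0201, 0.0037]
tool_rot: [-0.0, 0.09, 0.996, -0.0]
contact_force: [-0.9, -0.5, -1.7]
gripper_width: 0.188
grasp_force: 62.0
```

Request:
carry_out --rows "0 0 -1.5 0;0 0 -1.5 0;0 0 0 0"

```text
t: 17.7
eef_pos: [0.5274, -0.0201, 0.001]
tool_rot: [0.0, 0.09, 0.996, -0.0]
contact_force: [-2.5, -0.1, 2.8]
gripper_width: 0.191
grasp_force: 62.5
```

Request:
carry_out --rows "0 0 0 0;0 0 0 0;0 0 0 0" --claw 44

```text
t: 18.08
eef_pos: [0.5274, -0.0201, 0.0008]
tool_rot: [0.0, 0.09, 0.996, 0.0]
contact_force: [0.3, -0.1, 0.7]
gripper_width: 0.515
grasp_force: 0.0
```

Request:
carry_out --rows "0 0 40 0;0 0 60 0;0 0 60 0;0 0 40 0;0 0 0 0;0 0 0 0"

```text
t: 18.82
eef_pos: [0.5268, -0.0204, 0.2002]
tool_rot: [-0.0, 0.09, 0.996, -0.0]
contact_force: [-0.6, 0.2, -0.9]
gripper_width: 0.517
grasp_force: 0.0
```

```bash
cat > bar.py <<'E'
from h import *
o=get_obs();print(o["eef_pos"],2*np.degrees(np.arctan2(o["tool_rot"][2],o["tool_rot"][1])))
c=read_camera("wrist")
def fit(z=.012):
    for x in outline_of("wrist","dogbone")[:2]:
        m=x["pixels"].astype(np.uint8)
        cs=max(cv2.findContours(m,0,2)[0],key=cv2.contourArea)[:,0]
        W=np.array([atz(c,p,z)[:2] for p in cs])*1000
        (cx,cy),(w,h),a=cv2.minAreaRect(W.astype(np.float32))
        print("outline",round(x["confidence"],2),"c",round(cx,1),round(cy,1),"size",round(w,1),round(h,1),"ang",round(a,1),"rows",cs[:,1].min(),cs[:,1].max(),"cols",cs[:,0].min(),cs[:,0].max())
fit()
print([(x["centre"],round(x["confidence"],2),atz(c,x["centre"],0.004)) for x in place_of("wrist","dogbone")])
E
python3 bar.py
```

```text
[ 0.5268 -0.0204  0.2002] 169.710016875204
outline 0.72 c 536.0 -21.4 size 30.5 171.4 ang 79.4 rows 111 272 cols 264 294
outline 0.38 c 566.0 -279.7 size 170.2 380.6 ang 65.5 rows 79 370 cols 0 131
[([277.1, 193.0], 0.68, array([ 0.5337, -0.0224,  0.004 ]))]
```

The outline fit gives the bar centre at (0.535,-0.0215) and yaw -10.6°, with a size of 171×30 mm that matches. I'll regrasp at its front tab.

Request:
carry_out --rows "-31 6 -40 -0.6;-31.5 6 -50 0;0 0 -50 0;0 0 -40 0;0 0 -12 0;0 0 -4.5 0;0 0 0 0"

```text
t: 19.85
eef_pos: [0.4656, -0.008, 0.0051]
tool_rot: [0.001, 0.095, 0.996, 0.0]
contact_force: [0.0, -0.7, 0.4]
gripper_width: 0.516
grasp_force: 0.0
```

Request:
carry_out --rows "0 0 0 0;0 0 0 0;0 0 0 0;0 0 0 0" --claw 0 --force 80

```text
t: 20.35
eef_pos: [0.4658, -0.0081, 0.0058]
tool_rot: [0.001, 0.095, 0.995, -0.0]
contact_force: [-1.8, 0.0, 8.9]
gripper_width: 0.295
grasp_force: 78.2
```

Request:
carry_out --rows "0 0 5 0;0 0 20 0;0 0 50 0;0 0 60 0;0 0 60 0;0 0 0 0;0 0 0 0"

```text
t: 21.22
eef_pos: [0.4641, -0.0086, 0.1991]
tool_rot: [-0.0, 0.095, 0.995, -0.0]
contact_force: [0.3, 0.5, -2.6]
gripper_width: 0.29
grasp_force: 79.1
```

```bash
sed -i 's/^fit()/fit(o["eef_pos"][2]+.01)/' bar.py; python3 bar.py; python3 gg.py | tail -6
```

```text
[ 0.4641 -0.0086  0.1991] 169.0893561499763
outline 0.88 c 475.3 -10.6 size 26.5 60.2 ang 79.4 rows 235 352 cols 247 308
[]
anvil top [190.2, 199.3]
anvil scene [319.4, 275.2]
anvil (array([0.5662, 0.2577, 0.048 ]), [np.float64(2.5300750673707397), np.float64(2.53007506737067)])
knob_top top [184.9, 188.1]
knob_top scene [321.3, 228.6]
knob_top (array([0.5668, 0.2488, 0.2077]), [np.float64(0.8666398502522419), np.float64(0.8666398502521245)])
```

Request:
carry_out --rows "0 0 55 0;0 0 55 0;31 46 0 0;31 46 0 0;31 46 0 0;31 46 0 0;31 46 0 0;0 0 0 0;0 0 0 0;0 0 0 0"

```text
t: 22.92
eef_pos: [0.6198, 0.2203, 0.3093]
tool_rot: [0.0, 0.096, 0.995, -0.001]
contact_force: [0.3, -0.6, -0.8]
gripper_width: 0.294
grasp_force: 79.5
```

```bash
cat > g2.py <<'E'
from h import *
import pickle,os
o=get_obs();print(o["eef_pos"],2*np.degrees(np.arctan2(o["tool_rot"][2],o["tool_rot"][1])))
L=pickle.load(open("L.pkl","rb")) if os.path.exists("L.pkl") else []
zz=dict(anvil=.03,knob_top=.214,foot=.07,gauge=0)
for k in("wrist","top","scene"):
  c=read_camera(k)
  if k=="wrist": cv2.imwrite("pics/w%d.png"%len(L),c["img"])
  for n in zz:
    for x in place_of(k,n)[:5]:
      p=atz(c,x["centre"],zz[n])
      if np.hypot(p[0]-.567,p[1]-.248)<.03:
        L.append((n,k,*ray(c,x["centre"])));print(n,k,np.round(x["centre"],1),round(x["confidence"],2),p)
pickle.dump(L,open("L.pkl","wb"))
for n in zz:
  R=[l[2:] for l in L if l[0]==n]
  if len(R)>1: print(n,tri(R))
E
python3 g2.py
```

```text
[0.6198 0.2203 0.3093] 169.0141625360393
knob_top wrist [303.2 142.9] 0.95 [0.5731 0.2479 0.214 ]
gauge wrist [292.4 130.2] 0.62 [0.5695 0.2499 0.    ]
anvil top [194.2 198.7] 0.73 [0.5695 0.2499 0.03  ]
knob_top top [187.7 185.6] 0.47 [0.5717 0.2405 0.214 ]
gauge top [196.9 198.7] 0.86 [0.575  0.2457 0.    ]
anvil scene [314.1 277. ] 0.9 [0.5697 0.2371 0.03  ]
knob_top scene [324.1 229.2] 0.62 [0.5705 0.2614 0.214 ]
gauge scene [312.6 287.1] 0.58 [0.5796 0.2432 0.    ]
anvil (array([0.5716, 0.2454, 0.0358]), [np.float64(4.837888244987529), np.float64(4.8378882449874805)])
knob_top (array([0.5702, 0.2484, 0.2078]), [np.float64(3.3873270539971445), np.float64(7.440644702425932), np.float64(9.397329328704789)])
gauge (array([ 0.5744,  0.2459, -0.0014]), [np.float64(6.2252792705436), np.float64(0.9172930471979626), np.float64(5.526420827994039)])
```

Request:
carry_out --rows "40 20 10 0;0 40 0 0;0 0 0 0;0 0 0 0"

```text
t: 24.18
eef_pos: [0.6597, 0.2819, 0.3191]
tool_rot: [-0.0, 0.095, 0.996, -0.0]
contact_force: [0.5, -0.6, -1.2]
gripper_width: 0.293
grasp_force: 79.5
```

```bash
python3 g2.py
```

```text
[0.6597 0.2819 0.3191] 169.15233253645965
knob_top wrist [212.4 106.2] 0.66 [0.5748 0.2496 0.214 ]
gauge wrist [243.7 111.4] 0.84 [0.5721 0.2513 0.    ]
anvil top [192.5 199.8] 0.86 [0.5662 0.2552 0.03  ]
knob_top top [186.6 187.3] 0.49 [0.567  0.2436 0.214 ]
gauge top [197.5 198.7] 0.62 [0.575  0.2438 0.    ]
anvil scene [314. 275.] 0.56 [0.5635 0.2303 0.03  ]
knob_top scene [320.2 229.5] 0.52 [0.5798 0.2557 0.214 ]
gauge scene [317.  286.6] 0.93 [0.5679 0.2501 0.    ]
anvil (array([0.5705, 0.2463, 0.0393]), [np.float64(3.5580250156882967), np.float64(6.8193793421641224), np.float64(9.701088875341934), np.float64(7.603841139672256)])
knob_top (array([0.5707, 0.2476, 0.2061]), [np.float64(3.109689931794341), np.float64(6.404596703913713), np.float64(10.455524803645114), np.float64(3.4388722135375893), np.float64(3.257984168258813), np.float64(0.22218684414046944)])
gauge (array([ 0.5732,  0.2473, -0.0002]), [np.float64(4.4444941011556125), np.float64(2.460662813120375), np.float64(7.4183703295608066), np.float64(4.063606623926399), np.float64(3.9484148669531054), np.float64(5.830067942514325)])
```

```bash
cat > k.py <<'E'
from h import *
c=read_camera("wrist");cv2.imwrite("pics/w.png",c["img"])
g=cv2.cvtColor(c["img"],cv2.COLOR_BGR2GRAY)
f=K(c)[0,0];o,_=ray(c,[280,210]);e=f*.014/np.linalg.norm(o-[.572,.248,.21]);q=proj(c,[.573,.249,.214]);print("f",f,"expected r",e,"at",q)
x0,y0=int(q[0])-40,int(q[1])-40;sub=g[max(y0,0):y0+80,max(x0,0):x0+80];y0=max(y0,0);x0=max(x0,0)
for th in(20,30,40,50,60):
    n,l,s,ce=cv2.connectedComponentsWithStats((sub<th).astype(np.uint8))
    for i in range(1,n):
        if s[i,4]>100: print(th,s[i].tolist(),ce[i]+[x0,y0])
H=cv2.HoughCircles(cv2.medianBlur(sub,3),cv2.HOUGH_GRADIENT,1,10,param1=80,param2=10,minRadius=int(e*.8),maxRadius=int(e*1.25))
if H is not None:
  for h in H[0][:4]: print("hough",h+[x0,y0,0],atz(c,h[:2]+[x0,y0],.212))
# base plate from non-green pixels
hsv=cv2.cvtColor(c["img"],cv2.COLOR_BGR2HSV);
for r in outline_of("wrist","gauge")[:2]:
    m=r["pixels"].astype(np.uint8);cs=max(cv2.findContours(m,0,2)[0],key=cv2.contourArea)
    ap=cv2.approxPolyDP(cs,3,True)[:,0]
    print(r["confidence"],[(p.tolist(),atz(c,p.astype(float),.014)[:2].round(4).tolist()) for p in ap])
E
python3 k.py
```

```text
f 326.35557497872713 expected r 17.78000667928394 at [210.9386 103.8417]
60 [25, 22, 37, 37, 779] [213.0257 105.1142]
hough [212.5 101.5  20.3] [0.5714 0.2502 0.212 ]
hough [232.5  71.5  20.1] [0.5538 0.2692 0.212 ]
0.83 [([272, 85], [0.5473, 0.296]), ([208, 85], [0.5309, 0.214]), ([195, 97], [0.5421, 0.1935]), ([195, 111], [0.5596, 0.1892]), ([208, 124], [0.5795, 0.2023]), ([214, 243], [0.7459, 0.1701]), ([245, 243], [0.7544, 0.2149]), ([253, 217], [0.7178, 0.2347]), ([272, 215], [0.7201, 0.262])]
```

Gauge axis is about (0.572,0.2485), yaw -11°. The foot is raised, so I'll bring the bar in low from the gauge's right side, between anvil and foot.

Request:
carry_out --rows "-44 -32 0 0;-44 -32 0 0;-45 -32 0 0;-45 -32 0 0;0 0 -50 0;0 0 -55 0;0 0 -55 0;0 0 -55 0;0 0 -50 0;0 0 0 0"

```text
t: 26.28
eef_pos: [0.4793, 0.153, 0.0517]
tool_rot: [-0.003, 0.094, 0.996, -0.001]
contact_force: [-0.2, -0.5, -0.8]
gripper_width: 0.292
grasp_force: 79.6
```

Run:
```python
from h import *
o=get_obs();print(o["eef_pos"],2*np.degrees(np.arctan2(o["tool_rot"][2],o["tool_rot"][1])))
t=read_camera("top");s=read_camera("scene");R=[]
for k,C in(("top",t),("scene",s)):
  for x in place_of(k,"dogbone")[:3]:
    p=atz(C,x["centre"],o["eef_pos"][2]);print(k,x["centre"],x["confidence"],p)
print("to go mm",(np.array([.503,.2618,.046])-o["eef_pos"])*1000)
```

```text
[0.4793 0.153  0.0517] 169.16837258491972
top [232.6, 201.6] 0.55 [0.5528 0.1282 0.0517]
scene [297.0, 256.4] 0.86 [0.5609 0.151  0.0517]
to go mm [ 23.7465 108.7535  -5.7411]
```

Request:
carry_out --rows "2 10 -5 0;5 22 0 0;5 24 0 0;5 24 0 0;4 18 0 0;2 9 0 0;0 0 0 0;0 0 0 0"

```text
t: 27.48
eef_pos: [0.5048, 0.2598, 0.0491]
tool_rot: [-0.0, 0.095, 0.995, -0.001]
contact_force: [0.6, -0.3, -0.4]
gripper_width: 0.295
grasp_force: 79.6
```

```bash
cat > m.py <<'E'
from h import *
o=get_obs();print(o["eef_pos"],2*np.degrees(np.arctan2(o["tool_rot"][2],o["tool_rot"][1])))
for k in("top","scene","wrist"):
  C=read_camera(k);cv2.imwrite("pics/z_%s.png"%k,C["img"])
  for n in("dogbone","gauge","foot"):
    for x in place_of(k,n)[:4]:
      p=atz(C,x["centre"],{"dogbone":o["eef_pos"][2]-.005,"gauge":0,"foot":.07}[n])
      if np.hypot(p[0]-.567,p[1]-.248)<.06: print(n,k,np.round(x["centre"],1),round(x["confidence"],2),p)
E
python3 m.py
python3 - <<'E'
from h import *
s=cv2.imread("pics/z_scene.png");w=cv2.imread("pics/z_wrist.png")
cv2.imwrite("pics/last.png",np.hstack([cv2.resize(s[215:320,260:350],(470,548),interpolation=cv2.INTER_CUBIC),cv2.resize(cv2.imread("pics/z_top.png")[165:225,165:200],(320,548),interpolation=cv2.INTER_CUBIC)]))
E
```

```text
[0.5048 0.2598 0.0491] 169.06721191472707
gauge top [197.  200.6] 0.6 [0.5689 0.2454 0.    ]
dogbone scene [313.8 279.5] 0.82 [0.5906 0.256  0.0441]
gauge scene [311.4 286.5] 0.76 [0.5804 0.239  0.    ]
```

Run:
```python
from h import *
o=get_obs();y=np.radians(-10.93);X=np.array([np.cos(y),np.sin(y),0]);Y=np.array([-X[1],X[0],0])
B=o["eef_pos"]+.0705*X;B[2]=o["eef_pos"][2]+.007
G=np.array([.5722,.2485,0])
out=[]
for k,(x0,y0,w,h,sc) in dict(scene=(260,215,90,110,5),top=(165,160,45,74,7.4)).items():
    c=read_camera(k);im=cv2.resize(c["img"][y0:y0+h,x0:x0+w],None,fx=sc,fy=sc,interpolation=cv2.INTER_CUBIC)
    P=lambda p:tuple(int(v) for v in ((proj(c,p)-[x0,y0]+.5)*sc))
    def poly(ref,pts,z,col): cv2.polylines(im,[np.array([P(np.r_[(ref+a*X+b*Y)[:2],z]) for a,b in pts])],True,col,1)
    poly(G,[(-.035,-.045),(-.035,.045),(.145,.045),(.145,-.045)],.014,(0,0,255))
    poly(G,[(-.025,-.025),(-.025,.025),(.025,.025),(.025,-.025)],.03,(0,255,255))
    poly(B,[(-.085,-.014),(-.085,.014),(-.035,.014),(-.035,.009),(.035,.009),(.035,.014),(.085,.014),(.085,-.014)],B[2],(255,0,0))
    cv2.circle(im,P([*G[:2],.214]),3,(0,255,0),-1)
    cv2.circle(im,P([*G[:2],.07]),3,(0,255,0),-1)
    out.append(im)
h=max(i.shape[0] for i in out)
out=[cv2.copyMakeBorder(i,0,h-i.shape[0],0,0,0) for i in out]
r=np.hstack(out);print(r.shape);cv2.imwrite("pics/last.png",r)
```

```text
(550, 783, 3)
```

View pics/last.png

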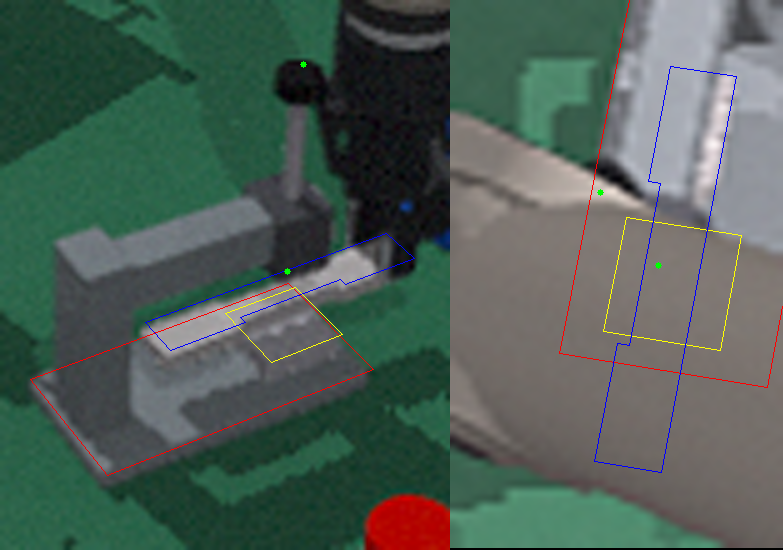

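The scene overlay shows the gauge base outline fits. The bar's rear end is near (150,345), a few mm further back and lower than predicted. I'll shift it slightly forward and lower it.

Request:
carry_out --rows "-4 2.4 -2 0;0 0 -4 0;0 0 -3 0;0 0 -2 0;0 0 0 0"

```text
t: 28.8
eef_pos: [0.5008, 0.2632, 0.0381]
tool_rot: [-0.0, 0.095, 0.995, -0.0]
contact_force: [0.2, -0.1, -1.5]
gripper_width: 0.29
grasp_force: 79.6
```

Request:
carry_out --rows "0 0 -1.5 0;0 0 -1 0;0 0 0 0"

```text
t: 29.18
eef_pos: [0.5009, 0.2635, 0.036]
tool_rot: [0.0, 0.095, 0.996, 0.0]
contact_force: [0.5, -0.7, 0.0]
gripper_width: 0.295
grasp_force: 79.8
```

Request:
carry_out --rows "0 0 -1 0;0 0 -1 0;0 0 0 0"

```text
t: 29.55
eef_pos: [0.5007, 0.2636, 0.0343]
tool_rot: [0.0, 0.095, 0.996, 0.0]
contact_force: [-2.8, -1.3, 6.1]
gripper_width: 0.296
grasp_force: 80.6
```

Request:
carry_out --rows "0 0 0 0;0 0 0 0;0 0 0 0" --claw 48

```text
t: 29.92
eef_pos: [0.5009, 0.2632, 0.0336]
tool_rot: [-0.0, 0.095, 0.995, 0.0]
contact_force: [0.1, 0.0, 1.7]
gripper_width: 0.561
grasp_force: 0.0
```

Request:
carry_out --rows "0 0 15 0;-10 2 40 0;-5 1 60 0;0 0 60 0;0 0 60 0;0 0 50 0;30 -20 0 0;40 0 0 0;0 0 0 0;0 0 0 0"

```text
t: 31.18
eef_pos: [0.5549, 0.2469, 0.3192]
tool_rot: [-0.0, 0.094, 0.996, 0.0]
contact_force: [-0.5, 0.3, -0.0]
gripper_width: 0.562
grasp_force: 0.0
```

```bash
cat > n.py <<'E'
from h import *
o=get_obs();print(o["eef_pos"])
c=read_camera("wrist");cv2.imwrite("pics/n.png",c["img"])
y=np.radians(-11);X=np.array([np.cos(y),np.sin(y)]);Y=np.array([-X[1],X[0]]);G=np.array([.5722,.2485])
loc=lambda p:(np.round([(p[:2]-G)@X*1000,(p[:2]-G)@Y*1000],1)).tolist()
for n,z in(("knob_top",.214),("gauge",0),("anvil",.03),("dogbone",.03)):
  print(n,[(np.round(x["centre"],1).tolist(),round(x["confidence"],2),loc(atz(c,x["centre"],z))) for x in place_of("wrist",n)[:3]])
for n,z in(("dogbone",.042),("gauge",.014)):
  for r in outline_of("wrist",n)[:2]:
    m=r["pixels"].astype(np.uint8);cs=max(cv2.findContours(m,0,2)[0],key=cv2.contourArea)
    ap=cv2.approxPolyDP(cs,2.5,True)[:,0]
    print(n,round(r["confidence"],2),[(p.tolist(),loc(atz(c,p.astype(float),z))) for p in ap])
hsv=cv2.cvtColor(c["img"],cv2.COLOR_BGR2HSV);g=hsv[:,:,2]
# rows across bar at local x: brightness profile along local y at z=.042
for a in(-75,-65,-55,-45,-42):
  pr=[]
  for b in range(-24,25,2):
    u,v=proj(c,[*(G+X*a/1000+Y*b/1000),.042]);pr.append(int(g[int(round(v)),int(round(u))]) if 0<=v<420 and 0<=u<560 else -1)
  print(a,pr)
print("along b=0", [(a,int(g[int(round(proj(c,[*(G+X*a/1000),.042])[1])),int(round(proj(c,[*(G+X*a/1000),.042])[0]))])) for a in range(-100,-30,3) if proj(c,[*(G+X*a/1000),.042])[1]>0])
E
python3 n.py
```

```text
[0.5549 0.2469 0.3192]
knob_top [([284.8, 230.6], 0.56, [1.7, 0.9])]
gauge [([280.9, 181.8], 0.61, [0.6, -0.1])]
anvil [([284.1, 182.8], 0.88, [-3.5, 3.8]), ([280.2, 183.5], 0.7, [-2.5, -1.4])]
dogbone [([284.1, 184.6], 0.68, [-1.0, 3.9]), ([392.0, 97.2], 0.39, [-115.3, 141.0])]
dogbone 0.59 [([273, 119], [-86.4, -10.8]), ([272, 158], [-37.8, -12.1]), ([276, 162], [-32.7, -7.0]), ([276, 178], [-12.0, -7.0]), ([288, 178], [-12.0, 8.6]), ([289, 161], [-34.0, 9.7]), ([293, 157], [-39.2, 14.7]), ([293, 119], [-86.5, 14.1])]
gauge 0.81 [([190, 0], [-234.6, -115.6]), ([208, 71], [-147.9, -95.5]), ([213, 79], [-137.8, -89.3]), ([276, 59], [-162.2, -7.3]), ([263, 0], [-233.2, -23.7])]
gauge 0.68 [([251, 157], [-36.2, -41.3]), ([249, 274], [138.6, -47.6]), ([264, 279], [146.8, -25.1]), ([263, 320], [218.5, -27.4]), ([293, 321], [220.3, 20.0]), ([297, 299], [180.9, 25.5]), ([294, 279], [146.7, 20.3]), ([309, 273], [136.7, 42.7]), ([313, 159], [-33.7, 43.5]), ([294, 158], [-35.0, 17.4]), ([290, 162], [-29.5, 12.0]), ([289, 177], [-8.7, 10.9]), ([277, 179], [-5.9, -5.7]), ([275, 163], [-28.0, -8
[... 284 characters left out ...]
, 122, 120]
-55 [145, 146, 146, 146, 145, 154, 234, 245, 246, 245, 244, 244, 244, 244, 244, 244, 245, 245, 244, 220, 177, 135, 118, 119, 118]
-45 [147, 149, 149, 148, 148, 153, 233, 245, 246, 245, 244, 244, 244, 244, 244, 244, 245, 245, 244, 245, 171, 167, 137, 118, 117]
-42 [139, 140, 99, 128, 141, 144, 233, 245, 246, 245, 244, 244, 244, 244, 244, 244, 245, 245, 244, 246, 165, 155, 165, 119, 118]
along b=0 [(-100, 174), (-97, 174), (-94, 170), (-91, 172), (-88, 169), (-85, 242), (-82, 245), (-79, 245), (-76, 245), (-73, 245), (-70, 245), (-67, 244), (-64, 245), (-61, 244), (-58, 244), (-55, 244), (-52, 244), (-49, 244), (-46, 244), (-43, 244), (-40, 246), (-37, 243), (-34, 243), (-31, 243)]
```

Seen from the wrist, the bar's front end is at local -86 mm and it sits within about 1.5 mm across. That makes it centred and flat under the raised foot. Now I'll press the knob with closed fingers.

Request:
carry_out --rows "18 2 0 0;0 0 -30 0;0 0 -30 0;0 0 -25 0;0 0 -5 0;0 0 0 0;0 0 0 0;0 0 0 0" --claw 0

```text
t: 32.52
eef_pos: [0.5742, 0.2486, 0.2298]
tool_rot: [0.001, 0.095, 0.995, 0.0]
contact_force: [-0.3, -0.5, 0.8]
gripper_width: -0.001
grasp_force: 0.0
```

Request:
carry_out --rows "0 0 -5 0;0 0 -4 0;0 0 -4 0;0 0 -3 0;0 0 -3 0;0 0 -3 0;0 0 0 0"

```text
t: 33.4
eef_pos: [0.5738, 0.2483, 0.2066]
tool_rot: [-0.0, 0.095, 0.995, 0.0]
contact_force: [0.5, 0.5, 0.4]
gripper_width: 0.001
grasp_force: 0.0
```

Request:
carry_out --rows "0 0 -2 0;0 0 -2 0;0 0 -2 0;0 0 -2 0;0 0 0 0"

```text
t: 34.02
eef_pos: [0.5738, 0.2483, 0.1985]
tool_rot: [-0.0, 0.095, 0.995, 0.0]
contact_force: [0.4, 0.7, 0.1]
gripper_width: 0.002
grasp_force: 0.1
```

Request:
carry_out --rows "0 0 -2 0;0 0 -2 0;0 0 -2 0"

```text
t: 34.4
eef_pos: [0.5738, 0.2483, 0.1927]
tool_rot: [0.0, 0.095, 0.995, 0.0]
contact_force: [-0.7, -0.8, 2.4]
gripper_width: 0.001
grasp_force: 1.3
```

Request:
carry_out --rows "0 0 -1.5 0;0 0 -1 0"

```text
t: 34.65
eef_pos: [0.5738, 0.2484, 0.1902]
tool_rot: [-0.0, 0.095, 0.995, 0.0]
contact_force: [-0.6, 0.1, 3.1]
gripper_width: 0.004
grasp_force: 1.3
```

Run:
```python
from h import *
print(get_obs()["eef_pos"],get_obs()["contact_force"])
for k in("scene",):
  c=read_camera(k);cv2.imwrite("pics/p.png",c["img"])
  for n in("knob_top","foot"):
    print(n,[(np.round(x["centre"],1).tolist(),round(x["confidence"],2)) for x in place_of(k,n)[:5]])
  for z in(.214,.206,.19,.186): print(z,proj(c,[.5725,.2485,z]))
  g=cv2.cvtColor(c["img"],cv2.COLOR_BGR2GRAY)
  print([int(v) for v in g[205:272,int(round(proj(c,[.5725,.2485,.2])[0]))]])
  q=cv2.imread("pics/z_scene.png",0);print([int(v) for v in q[205:272,int(round(proj(c,[.5725,.2485,.2])[0]))]])
```

```text
[0.5738 0.2484 0.1902] [-0.5572  0.0651  3.0611]
knob_top [([462.9, 228.4], 0.63), ([320.9, 233.5], 0.6), ([380.1, 203.0], 0.4)]
foot [([447.6, 262.3], 0.66), ([372.6, 237.6], 0.52)]
0.214 [320.2155 227.4135]
0.206 [320.0268 229.8562]
0.19 [319.6527 234.6881]
0.186 [319.5598 235.8851]
[16, 21, 21, 29, 18, 11, 14, 23, 24, 28, 24, 22, 21, 25, 26, 24, 26, 15, 22, 25, 23, 21, 18, 15, 2, 13, 17, 18, 16, 16, 21, 55, 16, 17, 18, 0, 27, 75, 79, 77, 87, 83, 82, 81, 87, 74, 73, 70, 73, 48, 42, 47, 68, 60, 45, 41, 45, 47, 42, 42, 45, 41, 41, 34, 48, 63, 74]
[73, 77, 81, 80, 78, 77, 82, 85, 76, 79, 75, 81, 80, 80, 78, 80, 78, 77, 80, 83, 80, 77, 11, 19, 18, 13, 25, 7, 10, 3, 20, 66, 81, 80, 92, 85, 84, 84, 83, 81, 79, 78, 78, 74, 77, 72, 75, 71, 69, 46, 38, 49, 68, 56, 44, 39, 38, 38, 34, 37, 43, 40, 42, 35, 48, 99, 141]
```

The knob is moving down with about 3 N. I'll continue in small steps until the force rises.

Request:
carry_out --rows "0 0 -1 0;0 0 -1 0"

```text
t: 35.05
eef_pos: [0.5738, 0.2483, 0.1884]
tool_rot: [0.0, 0.095, 0.995, 0.0]
contact_force: [-0.7, -0.7, 3.0]
gripper_width: -0.001
grasp_force: 1.3
```

Request:
carry_out --rows "0 0 -1 0;0 0 -0.5 0"

```text
t: 35.3
eef_pos: [0.5738, 0.2483, 0.1868]
tool_rot: [0.0, 0.095, 0.995, 0.0]
contact_force: [-1.0, 0.2, 2.6]
gripper_width: 0.002
grasp_force: 1.3
```

Request:
carry_out --rows "0 0 -0.7 0;0 0 -0.5 0"

```text
t: 35.55
eef_pos: [0.5739, 0.2483, 0.1861]
tool_rot: [0.0, 0.095, 0.995, -0.0]
contact_force: [-1.8, -1.6, 7.9]
gripper_width: 0.002
grasp_force: 4.0
```

Request:
carry_out --rows "0 0 -0.5 0;0 0 -0.5 0"

```text
t: 35.8
eef_pos: [0.5739, 0.2484, 0.186]
tool_rot: [0.0, 0.095, 0.995, -0.0]
contact_force: [-3.5, -3.3, 14.8]
gripper_width: 0.003
grasp_force: 6.9
```

The foot has bottomed on the bar: knob at 0.186 m means a 12 mm reading. I'll lift away.

Request:
carry_out --rows "0 0 2 0;0 0 10 0;0 0 40 0;0 0 50 0;-20 0 30 0;0 0 0 0;0 0 0 0"

```text
t: 36.67
eef_pos: [0.5539, 0.2477, 0.316]
tool_rot: [-0.0, 0.095, 0.995, -0.0]
contact_force: [-0.3, -0.2, 0.2]
gripper_width: 0.002
grasp_force: 0.0
```

```bash
python3 n.py | head -6
python3 - <<'E'
from h import *
o=get_obs();print(o["eef_pos"],o["contact_force"])
c=read_camera("scene");s=c["img"];g=cv2.cvtColor(s,cv2.COLOR_BGR2GRAY)
print([int(v) for v in g[225:250,320]])
t=read_camera("top")
for n in("plain_bar","pocket_right"):print(n,[(np.round(x["centre"],1).tolist(),round(x["confidence"],2)) for x in place_of("top",n)[:2]])
E
```

```text
[0.5539 0.2477 0.316 ]
knob_top [([280.8, 222.1], 0.91, [-7.5, -1.9])]
gauge [([281.6, 181.5], 0.94, [-1.5, 1.0])]
anvil [([278.0, 182.0], 0.95, [-6.2, -4.2])]
dogbone [([422.6, 228.9], 0.17, [59.6, 199.0])]
dogbone 0.93 [([273, 120], [-86.2, -10.4]), ([271, 158], [-39.2, -13.1]), ([275, 163], [-32.9, -8.0]), ([275, 177], [-14.8, -8.0]), ([287, 179], [-12.3, 7.4]), ([293, 154], [-44.3, 14.8]), ([293, 121], [-85.0, 14.3])]
[0.5538 0.2482 0.3159] [ 0.4719 -0.009   0.4554]
[81, 79, 74, 80, 81, 82, 82, 83, 82, 26, 24, 11, 21, 25, 16, 13, 1, 17, 59, 82, 80, 87, 83, 78, 88]
plain_bar [([383.3, 200.8], 0.75)]
pocket_right [([381.4, 204.9], 0.72)]
```

```bash
python3 -c "
from station import *
print(hand_in())"
```

```text
the job is handed in; nothing more can be done
None
```

I handed the job in with the top drawer open (about 210 mm), the dog-bone on the anvil with its waist under the foot to within about 2 mm, the foot resting on it at about 12 mm, and the plain bar still in its pocket; hand-in returned no verdict, and pressing into the drawer's trough briefly put about 50 N on the wrist.

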